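Bin the burnt roll with the tongs, then hold up the good one

TASK

Two small rolls have just come out of the oven onto the chopping board, too hot to touch, so handle them only with the tongs. With the tongs, take the burnt black roll and drop it into the white scrap tub; then pick up the golden roll with the tongs and hold it up, about 15 cm or more above the worktop, so that I can bring a plate under it. Finish while still holding it there in the closed tongs, and leave everything else standing where it is.

Things in the scene. Friction and masses are not known exactly. Their poses are not given: they have to be found in the camera images.
- tongs: Sprung steel kitchen tongs, black grip pads, red silicone ends, 245 mm long, 0.11 kg, lying on edge: the arms open sideways (along y). Origin on the centre line, underside (worktop level), midway between the pads; x along the centre line to the tips, z up. Hinge pin (13 mm thick, 30 mm high) at x = -100 mm, hanging loop back to -138 mm, red ends from x = +50 to +106 mm, 30 mm high (z 0 to 30 mm).
- tongs_grip (a point): Where to pinch the tongs across (along y): between the black pads, 20 mm above the underside. The pads span x = -30 to +30 mm, z = 3 to 27 mm, 60 mm wide over their near-parallel outer faces when sprung open. Squeezed to about 55 to 58 mm, the spring (5 N at rest, 7 N at a roll's width, 11 N shut) lets the gripper carry them with the ends still open; beyond 60 mm they drop out.
- tongs_mouth (a point): Where the roll's middle belongs: midway between the red ends, 85 mm ahead of tongs_grip along the tongs' x, 15 mm above the underside. The ends stand 80 mm apart inside and 96 mm outside when sprung open; they close about twice as far as the pads are squeezed.
- tongs_left (a joint): How far each arm of the tongs is squeezed from its sprung-open rest, rad: 0 = open (80 mm between the red ends), about 0.07 = closed on a roll, 0.21 = shut. Both arms move alike.
- board: Brown wooden chopping board, 200 (x) x 300 (y) x 22 mm, does not move. Origin: centre of its underside, on the worktop.
- good_roll_centre (a point): Centre of the golden-brown round roll with a pale cross cut in its crust, 54 mm across, 36 mm high, 35 g, firm; the point is 18 mm above its underside. It stands on the board.
- burnt_roll_centre (a point): Centre of the burnt black roll, same shape and size; the point is 18 mm above its underside. It stands on the board beside the other.
- good_roll: The golden roll itself; origin at the centre of its underside, z up through its top.
- burnt_roll: The burnt black roll itself; origin at the centre of its underside, z up through its top.
- scrap_tub: White crumpled plastic tub for scraps, about 192 x 225 mm outside and 62 mm high at its wavy rim, 0.12 kg, loose. Origin: on its underside.
- tub_floor (a point): Middle of the tub's inner floor, 5 mm above the worktop; free inside for about 65 mm all round.
- timer: Bystander: red and white kitchen timer, 63 mm across, 46 mm high. Origin: centre of its underside.
- sugar_jar: Bystander: glass jar with a silver-grey lid, 63 mm across, 110 mm high. Origin: centre of its underside.
- blue_mug: Bystander: blue see-through mug, 84 mm across, 118 mm with its handle, 87 mm high. Origin: its underside.
- teaspoon: Bystander: steel teaspoon, 130 x 26 x 11 mm, lying in front of the board. Origin: its middle, underside.
There are look-alikes about, which are no part of the job. Of the things that look like the good_roll, the larger one is meant.

How it is judged (in metres and radians):
On the way, in this order (a step that is already met when the one before it is completed fails the run):
1. The burnt roll is lifted off the board in the tongs (height (world z) of burnt_roll_centre above 0.065 m and contact force between tongs and burnt_roll above 0.8 N and distance between burnt_roll_centre and tongs_mouth below 0.04 m), for 0.1 s.
2. The burnt roll lies in the scrap tub, let go by the tongs (horizontal distance between burnt_roll_centre and tub_floor below 0.06 m and z of burnt_roll_centre in the frame of tub_floor below 0.05 m and contact force between tongs and burnt_roll below 0.05 N), for 0.2 s.
3. The golden roll is lifted off the board in the tongs (distance between good_roll_centre and tongs_mouth below 0.04 m and contact force between tongs and good_roll above 1.5 N and value of joint tongs_left between 0.03 and 0.13 rad and contact force between the fingers and tongs above 1 N and height (world z) of good_roll_centre above 0.065 m), for 0.2 s.
At the end, for the whole second after the job is handed in: Golden roll clamped in the tongs (centre within 40 mm of their mouth, over 1.5 N, arms squeezed 0.03 to 0.13 rad), over 12 cm above the worktop, still, clear of board and tub; fingers grip the tongs; burnt roll let go in the tub (within 60 mm of its floor's middle, under 50 mm above it) (all of step 2 and distance between good_roll_centre and tongs_mouth below 0.04 m and contact force between tongs and good_roll above 1.5 N and value of joint tongs_left between 0.03 and 0.13 rad and contact force between the fingers and tongs above 1 N and height (world z) of good_roll_centre above 0.12 m and linear speed of good_roll below 0.04 m/s and contact force between good_roll and scrap_tub below 0.05 N and contact force between good_roll and board below 0.05 N); the arm keeps its last pose, push and grip.
It fails at once if the gripper or arm touches a hot roll (contact force between any of the fingers, the arm and good_roll above 0.5 N or contact force between any of the fingers, the arm and burnt_roll above 0.5 N).
It fails at once if the golden roll is dropped into the scrap tub (contact force between good_roll and scrap_tub above 0.2 N).
It fails at once if the tub is shoved more than 5 cm or tipped (distance of scrap_tub from where it was at the start of the episode above 0.05 m or angle between scrap_tub's own z axis and vertical above 0.5 rad).
It fails at once if a bystander is moved more than 4 cm (distance of any of timer, sugar_jar, blue_mug, teaspoon from where it was at the start of the episode above 0.04 m).
It also fails if it takes over 51 s, if anything falls off the work surface, if the arm or the gripper's body presses on something with over 40 N, if the wrist force passes 120 N, or if a joint passes its speed limit or range.

ROBOT

A 6-joint arm with a two-finger parallel gripper is mounted at the origin on a cart in front of the work surface, level with it; the furniture and walls round the work are solid. World frame = base frame: x ahead of the robot, y to its left, z up, the work surface at z = 0. Lengths are in mm, angles in rad, forces in N, time in s.
With the tool pointing down it reaches from about 400 to 925 mm from the base axis. Payload 12.5 kg.
Tool frame: the origin (TCP) lies between the finger pads; the fingertips stand 19 mm ahead of it and the grasp point (between the pads) is the TCP (env.tips_ahead is the distance from the TCP to the fingertips, in mm); z points along the fingers, y is the line along which they close (so a half turn about z gives the same grasp; the last joint's range is limited). The gripper opens to 95 mm and grips with 3 to 60 N. Pads are 20 mm wide; open, the fingers measure 119 mm over their backs; the gripper's body (75 mm by 180 mm) begins 59 mm behind the grasp point.
Start: joints at [1.142, 0.491, 1.559, -0, 1.092, -0.106], TCP at [198.247, 592.742, 233.661] pointing down, gripper open.
Joint ranges: [-3.1, 3.1], [-0.84, 2.19], [0.05, 2.79], [-1.13, 4.28], [0.06, 2.93], [-2.69, 2.69]. Speed limits (rad/s): [2.22, 2.22, 2.79, 3.14, 3.14, 3.14].

INTERFACE

Orientations are given as [roll, pitch, yaw] about the fixed x, y, z axes, in that order (R = Rz(yaw) Ry(pitch) Rx(roll)).
In Python, from cell import env gives the robot as it stands.
- The arm moves only by the shell command python3 -m crank 'ROWS'. ROWS is JSON, a list of rows, each a list of 5 numbers: the shift along the tool's x, y, z in mm, then the turn about the tool's z in degrees, then the finger opening in mm, from 0 to 95.1. In form: [[dx, dy, dz, yaw, grip], ...]. A call has 1 to 10 rows; each row is the pose to reach, as a shift and turn from the pose commanded when the call began, along the tool's axes at that moment; what a row does not reach only later rows make up. A row lasts 1/12 s, in which the tool goes at most 41.7 mm and 7.16 degrees, less where a joint would pass 70% of its speed; a pose out of reach is approached as far as the arm can. A call with a gripper value outside its range is refused whole. The fingers move at their own pace and stop on an object; the grip force is fixed at half the most. Time passes only in rows, so rows that repeat a pose let the fingers close. It gives the time, the measured TCP pose, the force, the opening and the grip force at its end, in the units of the state.
- env.state(): the state, without advancing time (a new reading comes with each control period).
- env.read_camera(name): name is "side" or "top" or "wrist"; returns a dict with "img" (384x512x3 uint8, blue, green, red), "K" (3x3 intrinsics, pixels), "pose" (4x4, takes a point from camera to world coordinates). Camera axes: x right, y down, z forward; pixel columns grow to the right and rows downward; lengths in mm; the calibration is good to about 2 mm. The wrist camera is an equidistant fisheye: a pixel r from the principal point sees the ray r / f radians off the axis. A picture is of the moment at which its call begins. There is no depth.
- env.job_done(): hands the job in; it is judged then, once.
The state is a dict: "t": time; "joints": joint angles; "qvel": joint speeds; "tau": joint torques, N m; "eef_pos": TCP position; "tcp_rot": TCP orientation; "ft_force": force on the tool from outside, world axes, zero at the start; "moment": the same for the moment, N m; "opening": opening from 0.0 (shut) to 1.0 (fully open); "grip_force": force on a finger pad.
Only numpy, scipy, OpenCV 4.12 (cv2) and the standard library are available. Lean on these libraries where they do the work, as an engineer would, in place of code of your own. Each camera call takes 0.05 s, during which the arm holds its last target. There are 200 camera calls.

## Working session

There is one attempt and no reset: what is moved stays moved. The work goes in short steps, Python scripts to look and compute and a shell command to move; the robot and the scene stay as the last step left them, time stands still between calls to the robot, and variables do not carry over. Pictures are saved under pics/ and viewed, at most 13 in all, crops included, and the job is handed in when it is done.

```bash
mkdir -p pics; python3 - <<'E'
from cell import env
import cv2,numpy as np,pickle
d={n:env.read_camera(n) for n in("top","side","wrist")}
pickle.dump(d,open('d0.pkl','wb'))
for n in d: cv2.imwrite(f'pics/{n}0.png',d[n]['img']); print(n,d[n]['K'].tolist(),np.round(d[n]['pose'],3).tolist())
s=env.state();print(s['eef_pos'],s['tcp_rot'],s['t'],s['opening'])
E
```

```text
top [[456.5776994905189, 0.0, 249.61032032739018], [0.0, 456.5776994905189, 198.69604708441642], [0.0, 0.0, 1.0]] [[0.055, -0.972, 0.229, 314.139], [-0.998, -0.055, 0.006, -18.398], [0.007, -0.229, -0.973, 1140.105], [0.0, 0.0, 0.0, 1.0]]
side [[491.272989620945, 0.0, 255.9561328172579], [0.0, 491.272989620945, 180.19917885544172], [0.0, 0.0, 1.0]] [[0.814, -0.363, 0.454, -112.369], [-0.581, -0.526, 0.621, -964.5], [0.013, -0.769, -0.639, 1023.154], [0.0, 0.0, 0.0, 1.0]]
wrist [[297.3186396354542, 0.0, 259.76569405318776], [0.0, 297.3186396354542, 192.66263756320953], [0.0, 0.0, 1.0]] [[0.317, 0.914, 0.253, 126.371], [0.949, -0.305, -0.085, 617.069], [-0.001, 0.267, -0.964, 384.477], [0.0, 0.0, 0.0, 1.0]]
[198.18810741 592.5802792  233.21611123] [-3.14079406e+00 -8.56803557e-05  2.81879351e+00] 0.15 1.0034868030272033
```

View pics/top0.png

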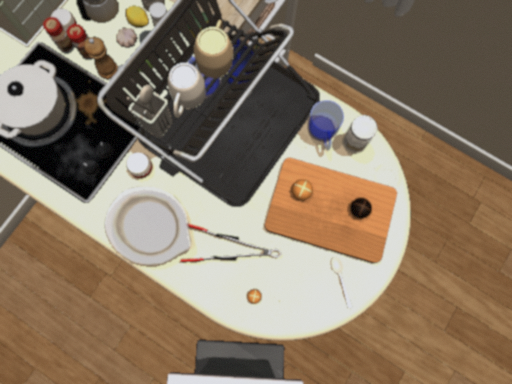

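View pics/side0.png

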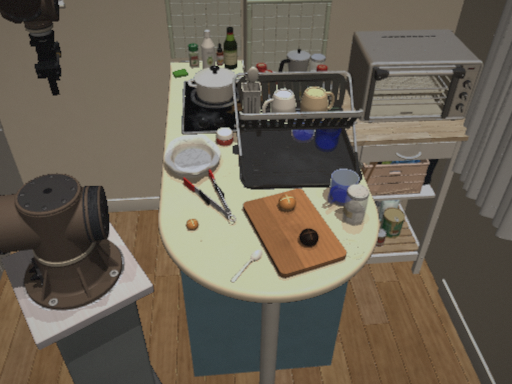

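The top view shows the tongs from (182,228)/(182,262) at the red ends to the loop at (277,254), with the tub at (148,227), the black roll at (361,208) and the timer at (138,164). Two things look like the golden roll: the one on the board at (302,189), which carries the cross cut and is clearly larger, and a small one on the worktop at (255,296). The one on the board is meant. I'll measure next and confirm with a crop.

```bash
cat > h.py <<'E'
import numpy as np,cv2
def ray(c,uv):
    K,P=c['K'],c['pose']; d=P[:3,:3]@np.linalg.solve(K,[uv[0],uv[1],1.]); return P[:3,3],d
def plane(c,uv,z):
    o,d=ray(c,uv); return o+d*(z-o[2])/d[2]
def tri(c1,u1,c2,u2):
    o1,d1=ray(c1,u1);o2,d2=ray(c2,u2)
    s=np.linalg.lstsq(np.c_[d1,-d2],o2-o1,rcond=None)[0]
    a,b=o1+s[0]*d1,o2+s[1]*d2; return (a+b)/2,np.linalg.norm(a-b)
def blobs(img,lo,hi,roi,n=3,mn=15):
    h=cv2.cvtColor(img,cv2.COLOR_BGR2HSV); m=cv2.inRange(h,lo,hi); k=np.zeros_like(m)
    x0,y0,x1,y1=roi; k[y0:y1,x0:x1]=m[y0:y1,x0:x1]
    _,_,st,ce=cv2.connectedComponentsWithStats(k)
    return sorted([(int(s[4]),*map(int,s[:4]),*np.round(c,1)) for s,c in zip(st[1:],ce[1:]) if s[4]>=mn],reverse=True)[:n]
E
python3 - <<'E'
import pickle,numpy as np,cv2
from h import *
d=pickle.load(open('d0.pkl','rb'));t,s=d['top'],d['side']
print('red top',r:=blobs(t['img'],(0,130,80),(8,255,255),(175,215,215,275)),blobs(t['img'],(172,130,80),(180,255,255),(175,215,215,275)))
bl=blobs(t['img'],(0,0,0),(180,255,60),(200,225,245,270)); print('pads',bl)
print('black top',b:=blobs(t['img'],(0,0,0),(180,255,70),(335,185,380,230)))
print('black side',c:=blobs(s['img'],(0,0,0),(180,255,70),(285,215,330,255)))
f=lambda *a:np.round(plane(t,*a),1)
for x in r[:2]: print('red',f(x[5:],30))
for x in bl[:2]: print('pad',f(x[5:],27))
print('loop',f((276,254),15))
print('burnt',f(b[0][5:],45),tri(t,b[0][5:],s,c[0][5:]))
print('good',f((302,189),45),tri(t,(302,189),s,(288,203)))
print('small',f((255,296),10))
for u in [(108,227),(188,227),(148,192),(148,264)]: print('tub rim',u,f(u,62))
print('tub floor',f((148,226),5))
for u in [(281,158),(397,192),(379,262),(266,226)]: print('board',f(u,22))
print('jar',f((364,125),110),'mug',f((326,115),87),'timer',f((138,161),46),'spoon',f((336,264),5),f((347,305),5))
T=cv2.resize(t['img'][140:310,170:410],None,fx=3.3,fy=3.3,interpolation=2)
cv2.imwrite('pics/crop.png',T[:600,:800])
E
```

```text
red top [(51, 181, 259, 22, 3, np.float64(190.9), np.float64(259.8)), (38, 189, 224, 15, 6, np.float64(195.3), np.float64(227.1))] []
pads []
black top [(299, 350, 199, 21, 20, np.float64(360.0), np.float64(208.2))]
black side [(269, 299, 229, 19, 18, np.float64(308.3), np.float64(237.5))]
red [415.7 122.2  30. ]
red [496.2 118.1  30. ]
loop [442.8 -83.8  15. ]
burnt [ 563.1 -283.5   45. ] (array([ 566.00619532, -286.60607801,   31.86706117]), np.float64(0.20501818850118564))
good [ 603.8 -139.8   45. ] (array([ 608.26963494, -141.68375364,   30.17711455]), np.float64(1.2453291322766922))
small [339.1 -37.5  10. ]
tub rim (108, 227) [479.6 322.   62. ]
tub rim (188, 227) [490.2 131.6  62. ]
tub rim (148, 192) [570.6 235.9  62. ]
tub rim (148, 264) [397.5 217.6  62. ]
tub floor [496.4 240.1   5. ]
board [689.1 -86.   22. ]
board [ 615.6 -382.7   22. ]
board [ 436.5 -335.3   22. ]
board [510.  -55.7  22. ]
jar [ 754.5 -277.5  110. ] mug [ 785.4 -189.2   87. ] timer [652.8 273.1  46. ] spoon [ 427.5 -233.7    5. ] [ 330.1 -261.5    5. ]
```

View pics/crop.png

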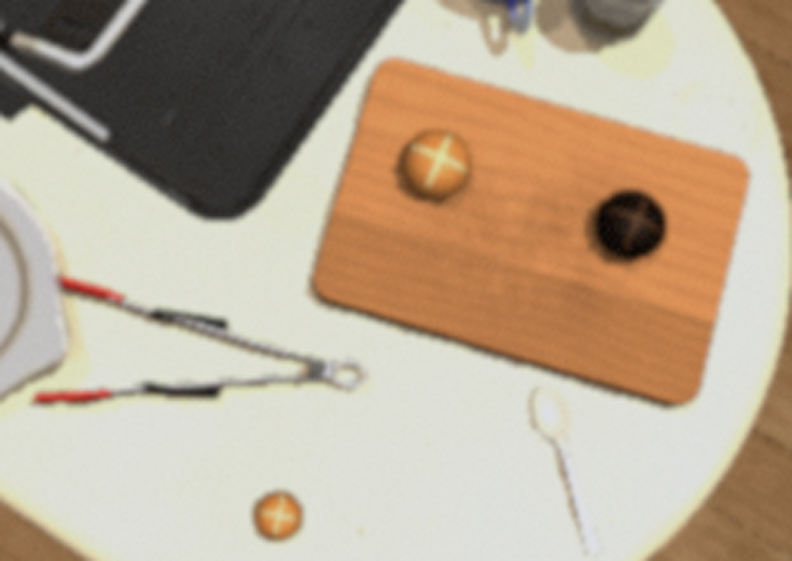

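The crop confirms it. The larger cross-cut golden roll is on the board at crop (437,163), and the small look-alike is off the board at crop (278,515). The tongs pads are at crop (190,320) and (182,390), with the hinge at (317,370). The upper red tip may lie under the tub rim.

```bash
cat > plan.py <<'E'
import numpy as np
from cell import env
def show(goal,phi):
    s=env.state();p=np.array(s['eef_pos']);y=s['tcp_rot'][2]
    x=np.array([np.cos(y),np.sin(y)]);Y=np.array([np.sin(y),-np.cos(y)]);d=np.array(goal)-p
    t=-(np.degrees(phi-y)); t=(t+180)%360-180
    print('tool dx dy dz turn',np.round([d[:2]@x,d[:2]@Y,-d[2],t],1),'at',np.round(p,1),'yaw',round(np.degrees(y),1),'t',s['t'])
E
python3 - <<'E'
import pickle
from h import *; from plan import *
t=pickle.load(open('d0.pkl','rb'))['top']
c=lambda u,v,z:plane(t,(170+u/3.3,140+v/3.3),z)
p1,p2=c(190,320,27),c(182,389.5,27); m=(p1+p2)/2; h=c(317,370,30); e=c(368,375,12)
r=(plane(t,(190.9,259.8),30))
v=(m-h)[:2];phi=np.arctan2(v[1],v[0]); print('pads',p1,p2,np.linalg.norm(p1-p2),'hinge',h,'loopend',e,np.linalg.norm(v),np.degrees(phi))
u=v/np.linalg.norm(v); print('loop-based grip',e[:2]+138*u,'hinge-based',h[:2]+100*u,'red along',(r[:2]-m[:2])@u)
show([*(h[:2]+100*u),120],phi)
E
```

```text
pads [476.61686107  37.3842706   27.        ] [424.85283412  39.87617088  27.        ] 51.82397180543254 hinge [444.34807521 -58.60621831  30.        ] loopend [444.83812699 -97.54884032  12.        ] 97.44596421145367 86.24204444960648
loop-based grip [453.88287909  40.15443655] hinge-based [450.90224339  41.17876492] red along 81.04659575099117
tool dx dy dz turn [-414.6 -442.8  113.2   75.3] at [198.2 592.6 233.2] yaw 161.5 t 0.15
```

```bash
python3 -m crank '[[-260,-278,60,70,95],[-260,-278,60,70,95],[-260,-278,60,70,95],[-260,-278,60,70,95],[-260,-278,60,70,95],[-260,-278,60,70,95],[-260,-278,60,70,95],[-260,-278,60,70,95],[-260,-278,60,70,95],[-260,-278,60,70,95]]'; python3 - <<'E'
from plan import *
show([451,41,120],np.radians(86.2))
E
```

```text
t: 0.98
eef_pos: [357.6, 242.8, 172.9]
tcp_rot: [-3.141, 0.001, 1.588]
ft_force: [-0.8, 0.7, 0.7]
opening: 0.997
grip_force: 0.0
tool dx dy dz turn [-203.3   89.9   52.9    4.8] at [357.6 242.8 172.9] yaw 91.0 t 0.9833
```

```bash
python3 -m crank '[[-201,91,53,5,95],[-201,91,53,5,95],[-201,91,53,5,95],[-201,91,53,5,95],[-201,91,53,5,95],[-201,91,53,5,95],[-201,91,53,5,95],[-201,91,53,5,95]]'; python3 - <<'E'
from plan import *; import cv2,pickle
show([451,41,20],np.radians(86.2))
c=env.read_camera('wrist');pickle.dump(c,open('w1.pkl','wb'));cv2.imwrite('pics/w1.png',c['img'])
E
```

```text
t: 1.65
eef_pos: [452.8, 47.3, 120.2]
tcp_rot: [-3.141, -0.0, 1.507]
ft_force: [-0.7, 0.1, -0.4]
opening: 1.003
grip_force: 0.0
tool dx dy dz turn [ -6.4  -1.4 100.2   0.2] at [452.8  47.3 120.2] yaw 86.4 t 1.65
```

View pics/w1.png

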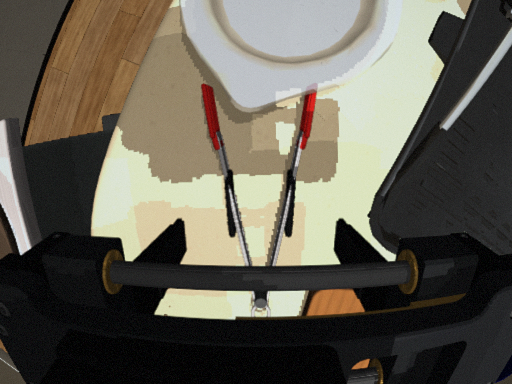

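The wrist view shows the pads at (232,204) and (291,204) and the red tips at (207,86) and (314,90). The right tip is at, or just under, the tub rim. I'll cast rays to fix the pads.

```bash
cat >> h.py <<'E'
def fplane(c,uv,z):
    K,P=c['K'],c['pose']; a=np.array([(uv[0]-K[0,2])/K[0,0],(uv[1]-K[1,2])/K[1,1]]); r=np.linalg.norm(a)
    d=P[:3,:3]@np.r_[np.sin(r)*a/r,np.cos(r)]; o=P[:3,3]; return o+d*(z-o[2])/d[2]
E
python3 - <<'E'
import pickle
from h import *; from plan import *
c=pickle.load(open('w1.pkl','rb'))
print(blobs(c['img'],(0,0,0),(180,255,50),(215,160,305,240)))
a,b=fplane(c,(232,204),20),fplane(c,(291,204),20);h=fplane(c,(260.5,303),30)
l,r=fplane(c,(207,86),30),fplane(c,(314,90),30)
m=(a+b)/2;print(a,b,'hinge',h,'tips',l,r,'gap',np.linalg.norm(l-r))
n=(a-b)[:2];print('phi by pads',np.degrees(np.arctan2(n[0],-n[1])),'by hinge',np.degrees(np.arctan2(*(m-h)[1::-1])),'by tips',np.degrees(np.arctan2(*((l+r)/2-h)[1::-1])))
for v in(172,236): print(v,fplane(c,(232,v),20))
u=np.array([np.cos(np.radians(86)),np.sin(np.radians(86))])
print('grip from hinge',h[:2]+100*u,'from tips',(l+r)[:2]/2-106*u)
E
```

```text
[(433, 280, 160, 15, 77, np.float64(289.3), np.float64(201.0)), (365, 225, 169, 11, 68, np.float64(229.6), np.float64(202.2))]
[427.26103921  44.45112683  20.        ] [479.7147849   41.16165838  20.        ] hinge [446.37740279 -57.14918178  30.        ] tips [415.92299008 147.89485197  30.        ] [501.88440703 139.20287543  30.        ] gap 86.39974340705061
phi by pads -93.58842184561426 by hinge 85.93102192902133 by tips 86.42859440309874
172 [429.78535907  73.38191021  20.        ]
236 [424.35693057  13.46294105  20.        ]
grip from hinge [453.35305016  42.60722325] from tips [451.50951234  37.80707437]
```

```bash
python3 -m crank '[[-6,0,40,0,95],[-6,0,80,0,95],[-6,0,99,0,95],[-6,0,99,0,95],[-6,0,99,0,57],[-6,0,99,0,57],[-6,0,99,0,57],[-6,0,99,0,57],[-6,0,99,0,57],[-6,0,99,0,57]]'
```

```text
t: 2.53
eef_pos: [452.6, 42.3, 21.9]
tcp_rot: [3.141, -0.0, 1.51]
ft_force: [-1.2, 0.7, 0.7]
opening: 0.638
grip_force: 0.6
```

```bash
python3 -m crank '[[0,0,0,0,56],[0,0,0,0,56],[0,0,0,0,56],[-15,0,0,0,56],[-30,0,0,0,56],[-35,0,-25,0,56],[-35,0,-60,0,56],[-35,0,-80,0,56],[-35,0,-80,0,56]]'; python3 - <<'E'
from plan import *; import cv2
c=env.read_camera('wrist');cv2.imwrite('pics/w2.png',c['img'])
show([480,-285,100],0)
E
```

```text
t: 3.28
eef_pos: [451.6, 6.8, 104.7]
tcp_rot: [3.136, 0.0, 1.509]
ft_force: [0.2, 0.5, -1.4]
opening: 0.587
grip_force: 5.1
tool dx dy dz turn [-289.6   46.8    3.    86.5] at [451.    6.9 103. ] yaw 86.5 t 3.3333
```

View pics/w2.png

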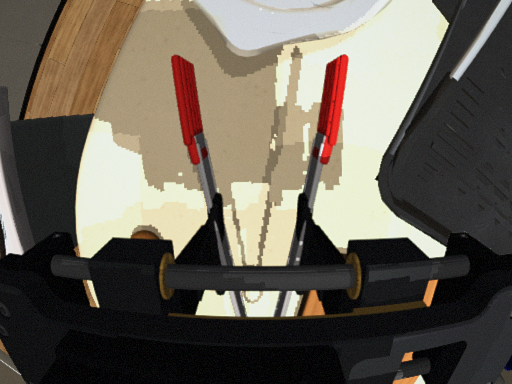

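The tongs are held level with the ends open. I'll carry them gently towards the burnt roll while turning to face +x.

```bash
python3 -m crank '[[-15,3,-10,5,56],[-40,7,-10,11,56],[-70,12,-10,18,56],[-100,17,-10,25,56],[-130,22,-10,32,56],[-160,26,-10,39,56],[-190,31,-10,46,56],[-215,35,-10,53,56],[-240,39,-10,60,56],[-255,41,-10,66,56]]'; python3 - <<'E'
from plan import *
show([480,-285,110],0)
E
```

```text
t: 4.17
eef_pos: [475.5, -252.0, 109.7]
tcp_rot: [-3.14, 0.001, 0.35]
ft_force: [-0.7, 1.9, -1.1]
opening: 0.59
grip_force: 5.1
tool dx dy dz turn [-7.1 32.5 -0.3 20.1] at [ 475.5 -252.   109.7] yaw 20.1 t 4.1667
```

```bash
python3 -m crank '[[-2,10,0,6,56],[-5,21,0,12,56],[-7,32,0,18,56],[-7,32,0,20,56],[-7,32,0,20,56],[-7,32,0,20,56]]'; python3 - <<'E'
from plan import *; import cv2,pickle
c=env.read_camera('wrist');cv2.imwrite('pics/w3.png',c['img']);pickle.dump(c,open('w3.pkl','wb'))
show([480,-285,48],0)
E
```

```text
t: 4.67
eef_pos: [479.9, -281.9, 110.1]
tcp_rot: [-3.14, 0.002, 0.01]
ft_force: [0.8, 0.1, -1.0]
opening: 0.589
grip_force: 5.1
tool dx dy dz turn [-0.1  3.2 62.4  0.6] at [ 480.  -281.8  110.4] yaw 0.6 t 4.7167
```

View pics/w3.png

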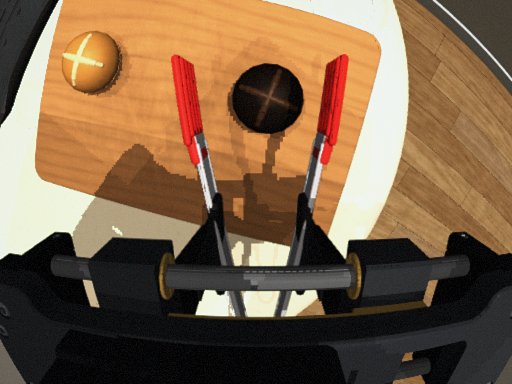

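The burnt roll is at (267,98), between the red ends. I'll check it in world coordinates, and the golden roll at (91,62) too.

```bash
python3 - <<'E'
import pickle
from h import *
c=pickle.load(open('w3.pkl','rb'))
print(fplane(c,(267,98),42),fplane(c,(91,62),42))
z=110-20+30
print('tips',fplane(c,(176,58),z),fplane(c,(344,58),z))
E
```

```text
[ 565.0713995  -285.59537262   42.        ] [ 602.19449485 -142.98007875   42.        ]
tips [ 582.06131616 -240.14567026  120.        ] [ 582.91938798 -320.65057946  120.        ]
```

```bash
python3 -m crank '[[2,5,20,0,56],[2,5,40,0,56],[2,5,56,0,56],[2,5,62,0,56],[2,5,62,0,56],[2,5,62,0,50],[2,5,62,0,44],[2,5,62,0,42],[2,5,62,0,42],[2,5,62,0,42]]'; python3 -m crank '[[0,0,0,0,42],[0,0,0,0,42],[0,0,0,0,42],[0,0,-20,0,42],[0,0,-45,0,42],[0,0,-75,0,42],[0,0,-82,0,42],[0,0,-82,0,42]]'; python3 - <<'E'
from plan import *; import cv2,pickle
c=env.read_camera('wrist');cv2.imwrite('pics/w4.png',c['img'])
show([411,240,130],0)
E
```

```text
t: 5.55
eef_pos: [482.7, -287.4, 50.2]
tcp_rot: [3.141, -0.001, 0.009]
ft_force: [0.9, -0.5, -0.7]
opening: 0.469
grip_force: 30.0
t: 6.22
eef_pos: [483.0, -287.6, 133.3]
tcp_rot: [3.14, -0.003, 0.009]
ft_force: [0.3, 0.4, -1.4]
opening: 0.471
grip_force: 30.0
tool dx dy dz turn [-6.670e+01 -5.279e+02  1.800e+00  5.000e-01] at [ 482.4 -287.3  131.8] yaw 0.5 t 6.2667
```

View pics/w4.png

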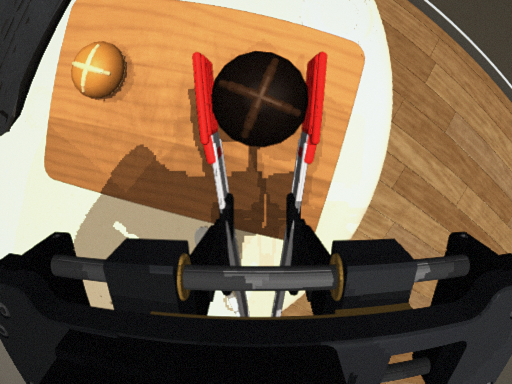

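The burnt roll is up between the red ends at (260,98). I'll carry it to the tub.

```bash
python3 -m crank '[[-2,-12,-4,0,42],[-6,-36,-8,0,42],[-10,-66,-8,0,42],[-14,-98,-8,0,42],[-18,-130,-8,0,42],[-22,-162,-8,0,42],[-26,-194,-8,0,42],[-30,-226,-8,0,42],[-34,-255,-8,0,42],[-36,-275,-8,0,42]]' >/dev/null; python3 -m crank '[[-2,-25,0,0,42],[-6,-55,0,0,42],[-10,-85,0,0,42],[-14,-115,0,0,42],[-18,-145,0,0,42],[-22,-175,0,0,42],[-26,-205,0,0,42],[-30,-230,0,0,42],[-32,-240,0,0,42],[-32,-240,0,0,42]]'; python3 - <<'E'
from plan import *; import cv2,pickle
c=env.read_camera('wrist');cv2.imwrite('pics/w5.png',c['img']);pickle.dump(c,open('w5.pkl','wb'))
show([411,240,130],0)
E
```

```text
t: 7.93
eef_pos: [408.4, 228.6, 138.6]
tcp_rot: [3.141, 0.002, 0.012]
ft_force: [0.5, -1.6, -0.9]
opening: 0.474
grip_force: 30.0
tool dx dy dz turn [  2.3 -12.5   8.8   0.6] at [408.8 227.4 138.8] yaw 0.6 t 7.9833
```

View pics/w5.png

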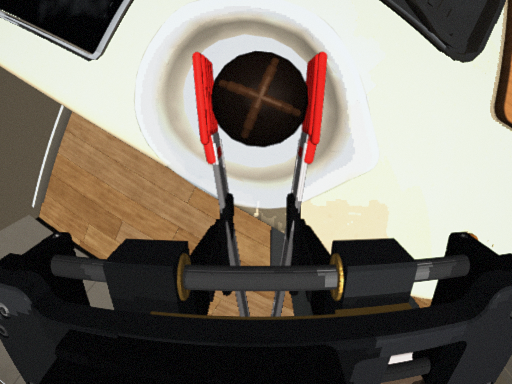

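The roll hangs over the tub. The pale inner floor looks to span columns 183–325 and rows 33–150, so I'll cast those.

```bash
python3 - <<'E'
import pickle
from h import *
c=pickle.load(open('w5.pkl','rb'))
for u in[(183,97),(325,97),(254,33),(254,150)]: print(fplane(c,u,8))
for u in[(135,90),(376,155),(250,0),(250,207)]: print('rim',fplane(c,u,60))
E
```

```text
[498.38437904 303.36554521   8.        ]
[499.46393991 168.40148619   8.        ]
[559.62521543 236.33921916   8.        ]
[446.73799799 235.05622995   8.        ]
rim [503.83083788 330.79592627  60.        ]
rim [452.41682641 134.27567603  60.        ]
rim [573.92578802 238.68947646  60.        ]
rim [406.94074374 237.04148729  60.        ]
```

```bash
python3 -m crank '[[3,-4,12,0,42],[6,-9,26,0,42],[6,-9,40,0,42],[6,-9,46,0,42],[6,-9,46,0,42],[6,-9,46,0,42],[6,-9,46,0,50],[6,-9,46,0,56],[6,-9,46,0,56],[6,-9,46,0,56]]';python3 -m crank '[[0,0,0,0,56],[0,0,0,0,56],[0,0,0,0,56],[0,0,-15,0,56],[0,0,-40,0,56],[0,0,-45,0,56]]'; python3 - <<'E'
from plan import *; import cv2,pickle
c=env.read_camera('wrist');cv2.imwrite('pics/w6.png',c['img']);pickle.dump(c,open('w6.pkl','wb'))
show([519,-142,130],0)
E
```

```text
t: 8.82
eef_pos: [416.0, 236.2, 94.1]
tcp_rot: [-3.141, -0.001, 0.009]
ft_force: [0.3, 0.4, -0.5]
opening: 0.587
grip_force: 5.1
t: 9.32
eef_pos: [416.7, 236.6, 141.0]
tcp_rot: [-3.14, -0.003, 0.009]
ft_force: [0.4, 0.8, -1.5]
opening: 0.588
grip_force: 5.1
tool dx dy dz turn [ 98.9 379.5  10.7   0.5] at [416.7 236.6 140.7] yaw 0.5 t 9.3667
```

View pics/w6.png

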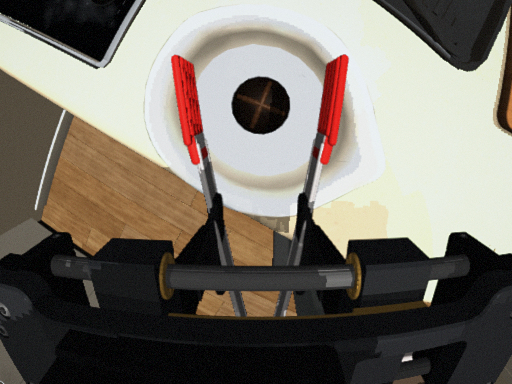

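The burnt roll lies in the middle of the tub floor at (261,105), let go. Next is the golden roll. I'll keep x small until past the rack.

```bash
python3 -m crank '[[1,12,-3,0,56],[3,36,-8,0,56],[5,66,-8,0,56],[7,98,-8,0,56],[9,130,-8,0,56],[11,162,-8,0,56],[13,194,-8,0,56],[15,226,-8,0,56],[17,256,-8,0,56],[20,280,-8,0,56]]' >/dev/null; python3 -m crank '[[3,25,0,0,56],[8,50,0,0,56],[16,75,0,0,56],[30,92,0,0,56],[50,100,0,0,56],[65,100,0,0,56],[78,100,5,0,56],[78,100,15,0,56],[78,100,30,0,56],[78,100,30,0,56]]'; python3 - <<'E'
from plan import *; from h import *; import cv2
for i in 1,: c=env.read_camera('wrist')
cv2.imwrite('pics/w7.png',c['img'])
print(blobs(c['img'],(5,100,60),(28,255,255),(205,50,322,160),4))
show([519,-142,47],0)
E
```

```text
t: 11.03
eef_pos: [514.9, -142.6, 113.3]
tcp_rot: [-3.139, 0.005, 0.009]
ft_force: [-0.5, 0.1, -0.8]
opening: 0.589
grip_force: 5.1
[(12003, 205, 50, 117, 110, np.float64(262.1), np.float64(103.8))]
tool dx dy dz turn [ 3.6 -0.7 67.6  0.5] at [ 515.4 -142.7  114.6] yaw 0.5 t 11.0833
```

View pics/w7.png

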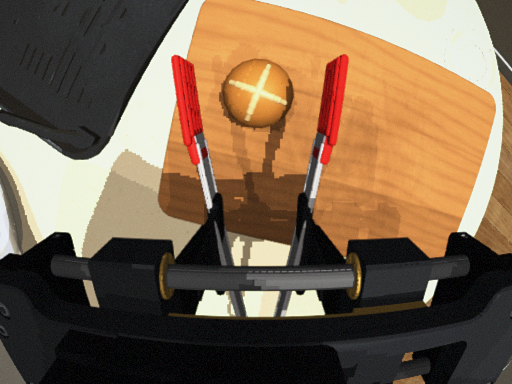

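The golden roll is at (257,93), with the ends at (185,100) and (335,100). It needs about 5 mm more forward and is nearly centred, with nothing in the way.

```bash
python3 -m crank '[[5,-1,20,0,56],[5,-1,42,0,56],[5,-1,58,0,56],[5,-1,66,0,56],[5,-1,66,0,56],[5,-1,66,0,50],[5,-1,66,0,44],[5,-1,66,0,42],[5,-1,66,0,42],[5,-1,66,0,42]]'; python3 -m crank '[[0,0,0,0,42],[0,0,0,0,42],[0,0,0,0,42],[0,0,-20,0,42],[0,0,-45,0,42],[0,0,-75,0,42],[0,0,-105,0,42],[0,0,-130,0,42],[0,0,-145,0,42],[0,0,-145,0,42]]';  python3 -m crank '[[0,0,0,0,42],[0,0,0,0,42],[0,0,0,0,42],[0,0,0,0,42],[0,0,0,0,42],[0,0,0,0,42]]'; python3 - <<'E'
from cell import env; import cv2,numpy as np
a=env.read_camera('wrist')['img'];b=env.read_camera('side')['img']
cv2.imwrite('pics/fin.png',cv2.resize(np.hstack([a,b]),(800,300)))
E
```

```text
t: 11.92
eef_pos: [522.5, -142.1, 51.3]
tcp_rot: [3.141, -0.001, 0.009]
ft_force: [0.7, 0.3, 0.2]
opening: 0.475
grip_force: 30.0
t: 12.75
eef_pos: [523.0, -142.2, 198.5]
tcp_rot: [3.14, -0.004, 0.009]
ft_force: [0.1, 0.1, -1.7]
opening: 0.471
grip_force: 30.0
t: 13.25
eef_pos: [522.1, -141.9, 195.0]
tcp_rot: [-3.141, 0.001, 0.009]
ft_force: [0.2, -0.2, -2.3]
opening: 0.472
grip_force: 30.0
```

View pics/fin.png

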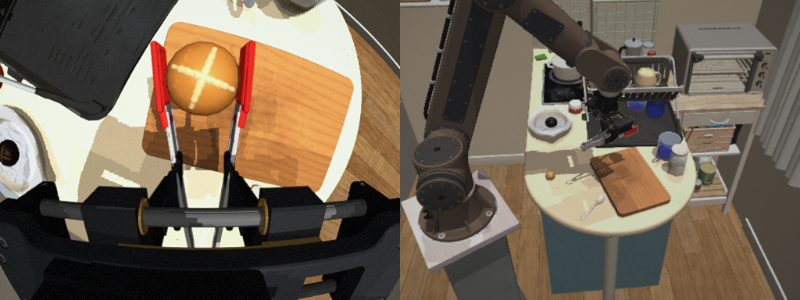

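The golden roll is clamped at (203,78) in the left half and held high. The burnt roll is in the tub at (549,123) in the right half.

```bash
python3 -c "
from cell import env
print(env.job_done())"
```

```text
the job is handed in; nothing more can be done
None
```

The burnt roll is in the scrap tub and the golden roll is held in the closed tongs about 18 cm above the worktop; I handed the job in at about 13 s of the 51 s allowed, and no verdict came back.

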